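# Scrape leftover nuts from a tipped tray into the cup

## Robot

A 7-joint arm with a two-finger parallel gripper is mounted at the origin on the work surface. World frame = base frame: x ahead of the robot, y to its left, z up, the work surface at z = 0. Lengths are in m, angles in rad, forces in N, time in s.
With the tool pointing down it reaches from about 0.4 to 0.85 m from the base axis. Payload 10.4 kg.
Tool frame: the origin (TCP) lies midway between the tips of the shut fingers; the grasp point (between the pads) lies 19 mm behind it; z points along the fingers, y is the line along which they close (so a half turn about z gives the same grasp; the last joint's range is limited). The gripper opens to 87 mm and grips with 3 to 60 N. Pads are 19 mm wide; open, the fingers measure 117 mm over their backs; the gripper's body (75 mm by 190 mm) begins 51 mm behind the grasp point.
Start: joints at [-0.023, 0.332, -0.065, 1.46, 0.022, 1.35, -0.088], TCP at [0.625, 0, 0.223] pointing down, gripper open.
Joint ranges: [-2.6, 2.6], [-0.5, 2.12], [-1.47, 1.34], [0.16, 2.42], [-1.27, 4.41], [0.06, 2.06], [-2.6, 2.6]. Speed limits (rad/s): [2.22, 2.22, 2.79, 2.79, 3.14, 3.14, 3.14].

## Interface

Orientations are given as a unit quaternion [x, y, z, w].
In Python, from bench import r gives the robot as it stands.
- The arm moves only by the tool carry_out, never from a script. Its argument "steps" is a list that holds one entry, the list of rows, each a list of 6 numbers: the shift along the tool's x, y, z in cm, then the turn, a rotation vector about the tool's x, y, z in rad. In form: [[[dx, dy, dz, wx, wy, wz], ...]]. A call has 1 to 20 rows; each row is the pose to reach, as a shift and turn from the pose commanded when the call began, along the tool's axes at that moment; what a row does not reach only later rows make up. A row lasts 1/12 s, in which the tool goes at most 41.7 mm and 7.16 degrees, less where a joint would pass 70% of its speed; a pose out of reach is approached as far as the arm can. A call with a gripper value outside its range is refused whole. "hand" is the closure, from -1 (fully open) to 1 (shut), set as the call begins (left out, the last holds). The fingers move at their own pace and stop on an object; "squeeze" is the grip in N (left out, the last holds). Time passes only in rows, so rows that repeat a pose let the fingers close. It gives the time, the measured TCP pose, the force, the opening and the grip force at its end, in the units of the state.
- r.read_state(): the state, without advancing time (a new reading comes with each control period).
- r.camera(name): name is "scene" or "side" or "wrist"; returns the picture (384x512x3 uint8, red, green, blue); there is no depth.
- r.camera_params(name): a dict with "fx", "fy", "cx", "cy" (pixels), "view" (4x4, takes a point from world to camera coordinates). Camera axes: x right, y up, looking along -z (the intrinsics and any distortion apply to the point x, -y, -z); pixel columns grow to the right and rows downward; lengths in m; the calibration is good to about 2 mm. A picture is of the moment at which its call begins: read the wrist's pose just before it. camera_params takes no time and is no camera call; for the wrist camera it gives the pose at the moment of the call.
- r.close_job(): hands the job in; it is judged then, once.
The state is a dict: "time": time; "joint_positions": joint angles; "joint_vel": joint speeds; "joint_torque": joint torques, N m; "ee_pos": TCP position; "eef_rot": TCP orientation; "ft_force": force on the tool from outside, world axes, zero at the start; "torque": the same for the moment, N m; "width": finger opening in m; "grip_force": force on a finger pad.
Only numpy, scipy, OpenCV 4.12 (cv2) and the standard library are available. Lean on these libraries where they do the work, as an engineer would, in place of code of your own. Each camera call takes 0.05 s, during which the arm holds its last target. There are 200 camera calls.

## Task

Line clearance at the inverter bench: raise the tipping tray by its side handle as far as it goes, with the four leftover nuts still clinging to its mat, and let go - its stiff hinge keeps it up. Then take the scraper out of its holster, sweep all four nuts down the mat and over the spout into the steel cup below with the blade (do not touch the nuts with the fingers), and stand the scraper back in its holster. Leave the tray up and the cup standing where it is, and do not shift the other things on the bench.

Things in the scene. Friction and masses are not known exactly. Their poses are not given: they have to be found in the camera images.
- station: the fixed tray station: a dark base plate 170 x 270 mm with two hinge cheeks carrying the tipping tray, and a bin rack upright at its +y end. Origin on the bench under the middle of the tray's hinge axis; z up, x along the hinge axis, +y from the hinge to the rack. At the start the tray's mat lies level, 115 mm above the bench
- bins_edge (a point): middle of the lower front edge of the rack's bins, at station x 0, y +117, z 310 mm. Two black bins hang side by side on the rack's panel, overhanging the tray's closed end: with the panel they fill station x -106 to +106, y +117 to +233, z 300 to 415 mm. A tool working at the raised tray's high end must lean towards station -y, square to the mat, to clear them
- tray (a joint): tilt of the tray about its hinge, rad: 0 level, about 0.56 (32 degrees) raised against its stop. Positive lifts the handle and the closed end and dips the spout. The hinge is stiff (1.3 N m of friction; lifting at the handle takes about 16 N) and the tray stays at the angle it is left at; pressing hard down on the mat lowers it
- tray_hinge (a point): middle of the tray's hinge axis, at the mat's top surface where the mat ends and the spout begins; turns with the tray: x along the hinge, +y up the mat, z square to the mat. The black rubber mat spans x -50 to +50, y 0 to 165 mm; the steel side and end walls stand 25 mm over it. Nuts cling to the rubber even with the tray raised
- spout_tip (a point): middle of the spout's outer edge, at y -50, z -1.5 mm in the tray_hinge frame. The polished steel spout, 50 mm long and 1.5 mm lower than the mat, narrows between 21 mm high wings from 100 mm wide at the mat to 68 mm at its tip. With the tray raised, nuts slide down it by themselves into the cup
- tray_handle (a point): middle of the tray's handle grip: a round black bar of 16 mm diameter standing out from the tray's -x side wall, along the hinge direction. At x -93, y +110, z +12 mm in the tray_hinge frame; the grip spans x -66 to -120 mm and is clear all round
- nut1: one of four equal steel flange nuts, 26 mm across the flange (3.5 mm thick), 12 mm high, 25 g, lying flat on the mat between y 45 and 120 mm up from the hinge and within 30 mm of the mat's middle line. Origin in the middle of its underside, z along its hole
- nut2: one of four equal steel flange nuts, 26 mm across the flange (3.5 mm thick), 12 mm high, 25 g, lying flat on the mat between y 45 and 120 mm up from the hinge and within 30 mm of the mat's middle line. Origin in the middle of its underside, z along its hole
- nut3: one of four equal steel flange nuts, 26 mm across the flange (3.5 mm thick), 12 mm high, 25 g, lying flat on the mat between y 45 and 120 mm up from the hinge and within 30 mm of the mat's middle line. Origin in the middle of its underside, z along its hole
- nut4: one of four equal steel flange nuts, 26 mm across the flange (3.5 mm thick), 12 mm high, 25 g, lying flat on the mat between y 45 and 120 mm up from the hinge and within 30 mm of the mat's middle line. Origin in the middle of its underside, z along its hole
- cup: open steel cup standing loose under the spout, 110 mm across the rim, 75 mm high, 3 mm wall, about 250 g. Origin in the middle of its underside, z up
- scraper: the scraper: a steel blade 80 mm wide (its x), 3 mm thick (its y), 70 mm tall, below a black handle block 32 mm wide (x) x 20 mm thick (y) that spans z 68 to 150 mm; about 180 g. Origin in the middle of the blade's lower edge, z from the edge up through the handle. At the start it leans in the holster, z tilted about 30 degrees to the holster's -y side
- holster: the fixed scraper holster: a sheet-steel pocket leaning 0.52 rad (30 degrees) towards its -y, on a dark base plate 120 x 110 mm. Origin on the bench; z up, x along the pocket's width
- holster_seat (a point): middle of the pocket's floor, 30 mm above the bench; axes as the holster's (z up), but the pocket runs up from here along (0, -0.497, 0.868). It is 92 mm wide inside (x) with a 12 mm gap; back plate 62 mm deep, front plate 44 mm with a flared lip. The seated blade's edge lies within 6 mm of this point, on the -y side of the gap
- wash_bottle: white bottle 60 mm in diameter, 150 mm tall: leave alone; origin under its middle
- tape_roll: roll of yellow tape lying flat, 96 mm across, 24 mm high: leave alone; origin under its middle
- scanner: grey and black hand scanner lying on its side, about 135 x 110 mm, 36 mm high: leave alone; origin under its head, the handle towards its -x
- screwdriver: screwdriver lying on the bench, 200 mm long, along its x: leave alone; origin under its middle
- wrench: open spanner lying on the bench, 170 mm long, along its x: leave alone; origin under its middle
- jar: small jar with a black lid, 56 mm in diameter, 60 mm tall: leave alone; origin under its middle
- connector: black solar-cable connector, about 67 mm long and 21 mm thick, lying along its x: leave alone; origin under its middle

How it is judged:
By the outcome, as a careful person would: the job done as asked, in the order asked, and still so for the second after the job is handed in, with the robot touching nothing.
It also fails if it takes over 62 s, if anything falls off the work surface, if the arm or the gripper's body presses on something with over 40 N, if the wrist force passes 120 N, or if a joint passes its speed limit or range.

## Working session

There is one attempt and no reset: what is moved stays moved. The work goes in short steps, Python scripts to look and compute and a tool call to move; the robot and the scene stay as the last step left them, time stands still between calls to the robot, and variables do not carry over. Pictures are saved under pics/ and viewed, at most 10 in all, crops included, and the job is handed in when it is done.

Besides the shell and the picture viewer there is one more tool, called after "Request:" as name(argument=value, ...), one argument or row to a line, values as JSON. carry_out: Moves the arm, as the interface text tells. Its arguments: {"type":"object","properties":{"steps":{"type":"array","items":{"type":"array","items":{"type":"array","items":{"type":"number"}}}},"hand":{"type":"number"},"squeeze":{"type":"number"}},"required":["steps"]}

```bash
ls; mkdir -p pics
python3 - <<'E'
from bench import r
import cv2,numpy as np
s=r.read_state(); print(s)
a=r.camera("scene");b=r.camera("side");c=r.camera("wrist")
for n,i in (("scene",a),("side",b),("wrist",c)):
    cv2.imwrite(f"pics/{n}0.png",i[:,:,::-1]); p=r.camera_params(n); print(n,{k:(np.round(v,4).tolist()) for k,v in p.items() if k!='x'})
E
```

```text
pics
{'time': 0.0, 'joint_positions': array([-0.0226006 ,  0.33287882, -0.06472852,  1.46095429,  0.02159029,
        1.34992239, -0.08847724]), 'joint_vel': array([-0.00035571, -0.00022242,  0.00158083,  0.00017657, -0.00060587,
        0.00077308,  0.00020815]), 'joint_torque': array([-1.20520472e-04, -6.23245955e+01,  2.44190963e-02, -3.89891267e+01,
       -6.13984605e-02,  3.97891912e-02,  1.87085252e-04]), 'ee_pos': array([6.24596594e-01, 1.37080820e-05, 2.21743489e-01]), 'eef_rot': array([ 7.07082036e-01,  7.07131144e-01, -5.36511655e-04, -5.00610884e-04]), 'ft_force': array([-0.31097313,  0.47819854, -0.88007474]), 'torque': array([ 0.00418422, -0.00631333, -0.02382996]), 'grip_force': 0.0, 'width': 0.08698891453942867}
scene {'fx': 388.2343, 'fy': 388.2343, 'cx': 254.1543, 'cy': 187.9997, 'view': [[0.2317, 0.9728, -0.0043, -0.0439], [-0.8343, 0.2009, 0.5133, 0.3696], [0.5002, -0.1154, 0.8582, -1.3527], [0.0, 0.0, 0.0, 1.0]]}
side {'fx': 440.9955, 'fy': 440.9955, 'cx': 255.2552, 'cy': 187.607, 'view': [[0.81, -0.5863, -0.0072, -0.4801], [0.377, 0.5113, 0.7723, -0.2949], [-0.4491, -0.6283, 0.6352, -0.954], [0.0, 0.0, 0.0, 1.0]]}
wrist {'fx': 314.1041, 'fy': 314.1041, 'cx': 256.5754, 'cy': 193.7942, 'view': [[1.0, -0.0014, -0.001, -0.6247], [0.0011, 0.9522, -0.3054, 0.0351], [0.0014, 0.3054, 0.9522, -0.3932], [0.0, 0.0, 0.0, 1.0]]}
```

Run:
```python
import cv2
for n in ("scene","side"):
    i=cv2.imread(f"pics/{n}0.png"); cv2.imwrite(f"pics/{n}0b.png",cv2.resize(i,(768,576),interpolation=cv2.INTER_CUBIC))
```

```text
(no output)
```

View pics/scene0b.png

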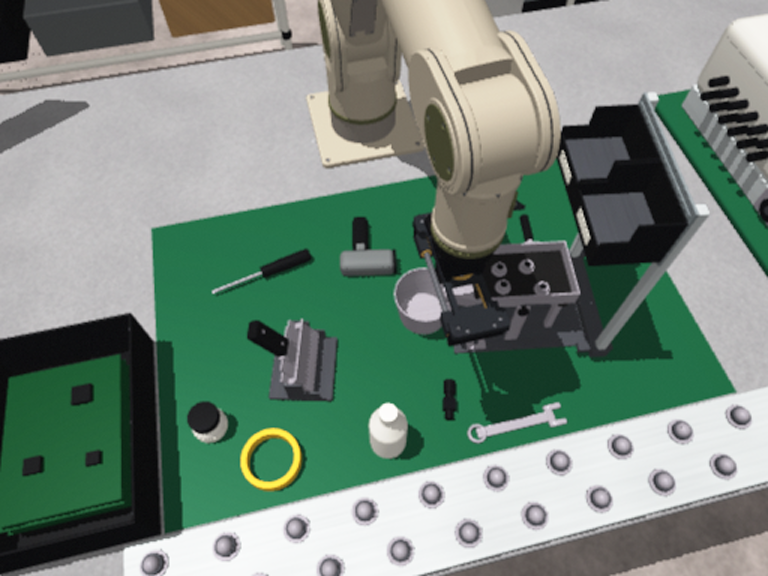

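View pics/side0b.png

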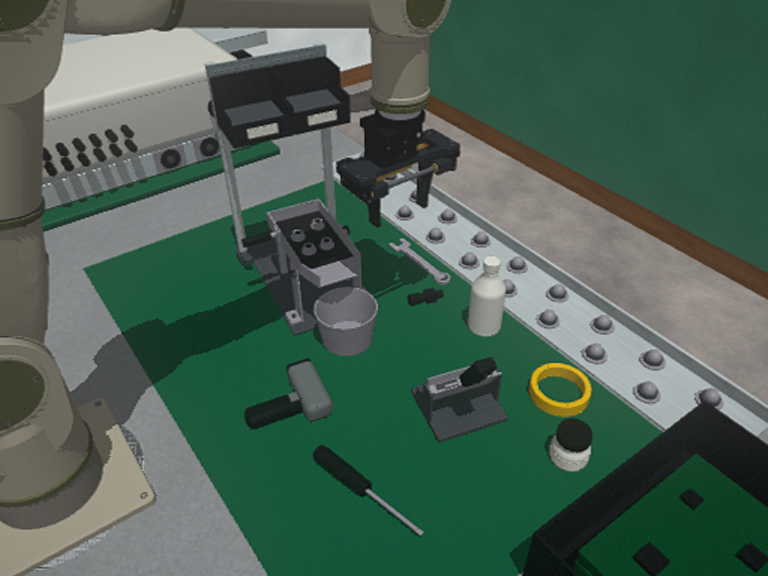

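The scene view (pixels in the 768x576 enlargement) shows the tray with four nuts at about (500-545, 265-290), the cup at (420,300), the holster at (303,360) with the scraper handle at (268,337) leaning left, and the bins at (630,190). The side view shows the handle bar at (262,240), the spout at (330,272), the cup at (347,320) and the scraper handle at (480,372).

Run:
```python
import cv2
i=cv2.imread("pics/wrist0.png"); cv2.imwrite("pics/wrist0b.png",cv2.resize(i,(768,576),interpolation=cv2.INTER_CUBIC))
```

```text
(no output)
```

View pics/wrist0b.png

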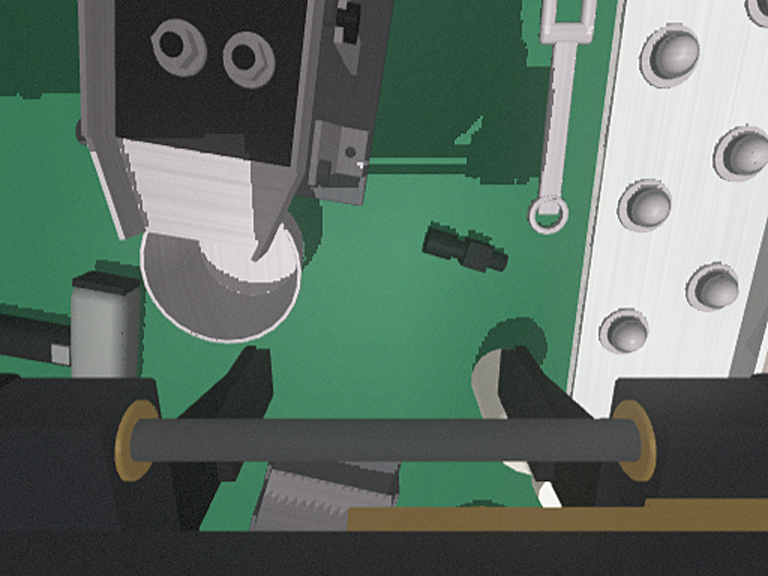

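The wrist view shows the mat/spout boundary from (118,138) to (290,165), two nuts at (180,47) and (248,58), the cup at (222,260), and the holster pocket at the bottom at (330,490). All are in 1.5x pixels.

```bash
cat > h.py <<'E'
from bench import r
import cv2,numpy as np
from scipy.spatial.transform import Rotation as R
def ray(p,uv):
    V=np.array(p["view"]);u,v=uv
    d=np.array([(u-p["cx"])/p["fx"],-(v-p["cy"])/p["fy"],-1]);return -V[:3,:3].T@V[:3,3],V[:3,:3].T@d
def onz(p,uv,z):
    o,d=ray(p,uv);return o+d*(z-o[2])/d[2]
def tri(*pu):
    A=np.zeros((3,3));b=np.zeros(3);L=[]
    for p,uv in pu:
        o,d=ray(p,uv);d=d/np.linalg.norm(d);M=np.eye(3)-np.outer(d,d);A+=M;b+=M@o;L.append((o,M))
    x=np.linalg.solve(A,b);return x,[float(np.linalg.norm(M@(x-o))*1e3) for o,M in L]
def proj(p,X):
    c=np.array(p["view"])@np.append(X,1);return np.array([p["cx"]+p["fx"]*c[0]/-c[2],p["cy"]-p["fy"]*c[1]/-c[2]])
def snap(*names):
    P={}
    for n in names: P[n]=r.camera_params(n);P[n+"_i"]=r.camera(n)[:,:,::-1].copy()
    return P
E
python3 - <<'E'
from h import *
np.set_printoptions(precision=4,suppress=True)
w,s,d=[r.camera_params(n) for n in("wrist","scene","side")]
k=1/1.5
a,b=[onz(w,np.array(q)*k,.115) for q in((118,138),(290,165))]
print(a,b,np.linalg.norm(a-b)); m=(a+b)/2; e=(b-a)/np.linalg.norm(b-a); print("hinge",m,"yaw",np.arctan2(e[1],e[0]))
for z in(.117,.127): print("nuts",[onz(w,np.array(q)*k,z) for q in((180,47),(248,58))])
print("handle",tri((s,np.array((527,228))*k),(d,np.array((262,240))*k)))
print("scraper top",tri((s,np.array((262,327))*k),(d,np.array((484,368))*k)))
print("cupbottom", onz(s,np.array((424,305))*k,0.0))
print("cam",ray(w,(0,0))[0])
yaw=np.arctan2(e[1],e[0]);Rz=R.from_euler('z',yaw)
for nm,X in (("handle",(-.093,.110,.127)),("bins",(0,.117,.310)),("closed",(0,.165,.115)),("nutmid",(0,.08,.12))):
    X=Rz.apply(X)+[m[0],m[1],0];print(nm,X,"scene",proj(s,X)*1.5,"side",proj(d,X)*1.5,"wrist",proj(w,X)*1.5)
E
```

```text
[0.4797 0.0867 0.115 ] [0.5725 0.0724 0.115 ] 0.09386780185373254
hinge [0.5261 0.0796 0.115 ] yaw -0.1534790110854373
nuts [array([0.5202, 0.131 , 0.117 ]), array([0.5546, 0.1258, 0.117 ])]
nuts [array([0.5242, 0.1293, 0.127 ]), array([0.5572, 0.1243, 0.127 ])]
handle (array([0.4604, 0.1991, 0.1278]), [5.885093186145551, 5.885093186145551])
scraper top (array([ 0.555 , -0.285 ,  0.1456]), [7.376703456062829, 7.376703456062679])
cupbottom [0.4977 0.0101 0.    ]
cam [0.6252 0.0857 0.3845]
handle [0.451  0.2025 0.127 ] scene [524.9198 226.526 ] side [253.9724 239.2357] wrist [  -6.3283 -135.2676]
bins [0.544  0.1952 0.31  ] scene [569.5104 202.6146] side [290.9636 134.6674] wrist [ -634.1946 -1298.927 ]
closed [0.5513 0.2426 0.115 ] scene [566.0312 271.9202] side [291.6627 216.4611] wrist [ 218.1026 -231.9885]
nutmid [0.5383 0.1586 0.12  ] scene [517.9999 273.869 ] side [308.0314 237.033 ] wrist [206.8668 -17.2013]
```

```bash
cat >> h.py <<'E'
np.set_printoptions(precision=4,suppress=True)
H=np.array([.529,.079,.115]);YAW=-.153
def st(X,H_=None): # station/level tray frame (z from mat) -> world
    return R.from_euler('z',YAW).apply(X)+H
def lean_handle(t): # tool axes at lean t (towards station -y), tool y up the mat, tool x = -station x
    c,s=np.cos(t),np.sin(t);return R.from_euler('z',YAW)*R.from_matrix(np.array([[-1,0,0],[0,c,s],[0,s,-c]]).T)
def row(pos,rot,frm=None):
    s=r.read_state();p0,q0=(s["ee_pos"],R.from_quat(s["eef_rot"])) if frm is None else frm
    return np.round(np.r_[q0.inv().apply(pos-p0)*100,(q0.inv()*rot).as_rotvec()],3).tolist()
E
python3 - <<'E'
from h import *
t=np.radians(20);q=lean_handle(t);z=q.apply([0,0,1])
hp=st([-.102,.110,.012]);print(hp,z)
print(row(hp-.075*z,q))
E
```

```text
[0.445  0.2033 0.127 ] [ 0.0521  0.338  -0.9397]
[17.791, -18.363, 2.465, -0.289, 0.247, -1.402]
```

Run:
```python
from h import *
t=np.radians(27);q=lean_handle(t);z=q.apply([0,0,1])
hp=st([-.108,.110,.012]);Y=R.from_euler('z',YAW).apply([0,1,0]);print(hp,z)
A=hp-.041*z-.11*Y; print(A,row(A,q))
```

```text
[0.439  0.2042 0.127 ] [ 0.0692  0.4487 -0.891 ]
[0.4194 0.0771 0.1635] [7.707, -20.522, 5.862, -0.39, 0.333, -1.39]
```

Request:
carry_out(
  steps=[
    [[7.7,-20.5,1,-0.39,0.333,-1.39],[7.7,-20.5,1,-0.39,0.333,-1.39],[7.7,-20.5,1,-0.39,0.333,-1.39],[7.7,-20.5,1,-0.39,0.333,-1.39],[7.7,-20.5,1,-0.39,0.333,-1.39],[7.7,-20.5,1,-0.39,0.333,-1.39],[7.7,-20.5,1,-0.39,0.333,-1.39],[7.7,-20.5,1,-0.39,0.333,-1.39],[7.7,-20.5,1,-0.39,0.333,-1.39],[7.7,-20.5,3,-0.39,0.333,-1.39],[7.7,-20.5,5.9,-0.39,0.333,-1.39],[7.7,-20.5,5.9,-0.39,0.333,-1.39],[7.7,-20.5,5.9,-0.39,0.333,-1.39],[7.7,-20.5,5.9,-0.39,0.333,-1.39]],
  ],
  hand=-1,
)

```text
time: 1.32
ee_pos: [0.4201, 0.0768, 0.1633]
eef_rot: [0.077, 0.969, 0.232, 0.018]
ft_force: [0.5, -0.6, 0.5]
width: 0.0868
grip_force: 0.0
```

```bash
cat >> h.py <<'E'
def montage(name,tiles): # tiles: (img,x0,y0,w,scale); 2x2 of 400x300
    o=[]
    for im,x0,y0,w in tiles:
        h=int(w*.75);o.append(cv2.resize(im[y0:y0+h,x0:x0+w],(400,300),interpolation=cv2.INTER_CUBIC))
    cv2.imwrite(name,np.vstack([np.hstack(o[:2]),np.hstack(o[2:])]) if len(o)==4 else np.hstack(o))
E
python3 - <<'E'
from h import *
import pickle
P=snap("wrist","scene","side");pickle.dump(P,open("P1.pkl","wb"))
montage("pics/m1.png",[(P["wrist_i"],0,0,512),(P["side_i"],150,110,130),(P["scene_i"],290,130,130),(P["scene_i"],150,190,100)])
E
```

```text
(no output)
```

View pics/m1.png

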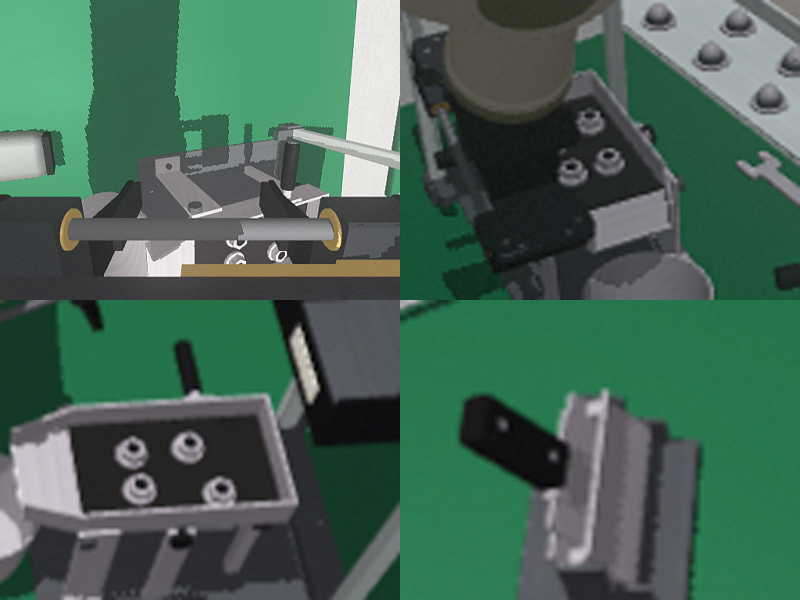

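Run:
```python
from h import *
import pickle
P=pickle.load(open("P1.pkl","rb"));s,d,w=P["scene"],P["side"],P["wrist"]
S=lambda x,y:np.array([290+x/3.077,130+y/3.077]); D=lambda x,y:np.array([150+x/3.077,110+y/3.077]);W=lambda x,y:np.array([x,y])*1.28
inv=lambda X:R.from_euler('z',-YAW).apply(X-H)
for n,uv,z in(("farL",S(272,97),.14),("farR",S(297,197),.14),("hingeL",S(70,130),.115),("hingeR",S(85,217),.115),("nut",S(131,152),.127),("nut",S(187,147),.127),("nut",S(139,190),.127),("nut",S(219,190),.127),("bartip",S(182,43),.127),("bar in",S(193,90),.127)):
    print(n,inv(onz(s,uv,z))*1e3)
print("tri bar tip/wrist",[ (inv(x)*1e3,e) for x,e in [tri((s,S(182,45)),(w,W(291,143))),tri((s,S(193,90)),(w,W(290,190)))]])
print("nut tri",[(inv(x)*1e3,e) for x,e in [tri((s,S(219,190)),(d,D(190,118))),tri((s,S(139,190)),(d,D(210,158))),tri((s,S(131,152)),(d,D(172,170)))]])
```

```text
farL [-47.3143 172.0198  25.    ]
farR [ 50.0976 168.1815  25.    ]
hingeL [-44.5541   2.7931  -0.    ]
hingeR [40.677  1.594 -0.   ]
nut [-10.9764  47.2213  12.    ]
nut [-11.9532  94.6968  12.    ]
nut [25.8218 46.9843 12.    ]
nut [ 31.2564 112.0795  12.    ]
bartip [-119.4002  112.8798   12.    ]
bar in [-68.7651 111.9     12.    ]
tri bar tip/wrist [(array([-118.4138,  112.7901,    9.8148]), [0.4777388906694673, 0.47773889066950836]), (array([-65.5726, 110.3427,  17.0553]), [0.28616367098445106, 0.2861636709843761])]
nut tri [(array([ 29.506 , 113.0336,   7.5977]), [0.7925679585964612, 0.7925679585964256]), (array([22.1967, 48.7748,  5.3989]), [0.10706461413275349, 0.10706461413270188]), (array([-14.6057,  48.7291,   5.1775]), [0.563667923508394, 0.5636679235082499])]
```

The crops show the tray with four nuts at montage (131,452), (187,447), (139,490) and (219,490), the handle bar from (180,343) to (193,390), the wrist's view of the bar at (290,165), and the scraper handle leaning left out of the holster. The measured bar (y +112, z 10-17 mm over the mat, x -119 to -66) matches the text.

```bash
sed -i 's/^H=.*/H=np.array([.529,.081,.115]);YAW=-.165/' h.py
python3 - <<'E'
from h import *
t=np.radians(27);q=lean_handle(t);z=q.apply([0,0,1]);hp=st([-.106,.110,.012])
print(row(hp-.018*z,q));print(row(hp+.019*z,q))
E
```

```text
[-0.155, 10.007, 7.508, -0.0, -0.003, 0.009]
[-0.165, 10.008, 11.208, -0.0, -0.003, 0.009]
```

Request:
carry_out(
  steps=[
    [[-0.1,3.3,1.7,0,0,0.009],[-0.1,6.6,3.3,0,0,0.009],[-0.1,10,5.1,0,0,0.009],[-0.1,10,6.3,0,0,0.009],[-0.1,10,7.5,0,0,0.009],[-0.1,10,9,0,0,0.009],[-0.1,10,10.5,0,0,0.009],[-0.1,10,11.2,0,0,0.009],[-0.1,10,11.2,0,0,0.009]],
  ],
)

```text
time: 2.22
ee_pos: [0.4416, 0.216, 0.1087]
eef_rot: [0.079, 0.969, 0.233, 0.017]
ft_force: [-1.3, -1.0, 0.0]
width: 0.0874
grip_force: 0.0
```

Request:
carry_out(
  steps=[
    [[0,0,0,0,0,0],[0,0,0,0,0,0],[0,0,0,0,0,0],[0,0,0,0,0,0],[0,0,0,0,0,0],[0,0,0,0,0,0],[0,0,0,0,0,0],[0,0,0,0,0,0]],
  ],
  hand=1,
  squeeze=55,
)

```text
time: 2.88
ee_pos: [0.4424, 0.2152, 0.1092]
eef_rot: [0.078, 0.969, 0.233, 0.017]
ft_force: [1.0, -1.4, -0.1]
width: 0.0416
grip_force: 0.0
```

Request:
carry_out(
  steps=[
    [[0,0,0,0,0,0],[0,0,0,0,0,0],[0,0,0,0,0,0],[0,0,0,0,0,0],[0,0,0,0,0,0],[0,0,0,0,0,0],[0,0,0,0,0,0],[0,0,0,0,0,0]],
  ],
)

```text
time: 3.55
ee_pos: [0.4421, 0.2136, 0.1082]
eef_rot: [0.079, 0.969, 0.232, 0.017]
ft_force: [-0.0, -5.9, -3.1]
width: 0.014
grip_force: 55.0
```

Run:
```python
from h import *
s=r.read_state();p,q=s["ee_pos"],R.from_quat(s["eef_rot"]);print(s["width"],s["grip_force"])
X=R.from_euler('z',YAW).apply([1,0,0])
for a in np.r_[np.arange(.05,.56,.05),.55,.575]:
    k=R.from_rotvec(a*X);print(round(a,3),row(H+k.apply(p-H),k*q,(p,q)))
```

```text
0.013967626848558228 54.994646832346916
0.05 [0.002, 0.281, -0.511, -0.05, -0.0, -0.0]
0.1 [0.004, 0.537, -1.036, -0.1, -0.0, -0.0]
0.15 [0.007, 0.766, -1.573, -0.15, -0.0, -0.001]
0.2 [0.009, 0.967, -2.12, -0.2, -0.0, -0.001]
0.25 [0.011, 1.141, -2.677, -0.25, -0.0, -0.001]
0.3 [0.014, 1.287, -3.242, -0.3, -0.0, -0.001]
0.35 [0.016, 1.405, -3.814, -0.35, -0.0, -0.002]
0.4 [0.019, 1.494, -4.391, -0.4, -0.0, -0.002]
0.45 [0.022, 1.554, -4.971, -0.45, -0.0, -0.002]
0.5 [0.024, 1.585, -5.554, -0.5, -0.001, -0.002]
0.55 [0.027, 1.587, -6.138, -0.55, -0.001, -0.003]
0.55 [0.027, 1.587, -6.138, -0.55, -0.001, -0.003]
0.575 [0.028, 1.576, -6.429, -0.575, -0.001, -0.003]
```

Request:
carry_out(
  steps=[
    [[0,0.14,-0.25,-0.025,0,0],[0,0.28,-0.51,-0.05,0,0],[0,0.54,-1.04,-0.1,0,0],[0,0.77,-1.57,-0.15,0,0],[0,0.97,-2.12,-0.2,0,0],[0,1.14,-2.68,-0.25,0,0],[0,1.29,-3.24,-0.3,0,0],[0,1.4,-3.81,-0.35,0,0],[0,1.49,-4.39,-0.4,0,0],[0,1.55,-4.97,-0.45,0,0],[0,1.57,-5.26,-0.475,0,0],[0,1.59,-5.55,-0.5,0,0],[0,1.59,-5.85,-0.525,0,0],[0,1.59,-6.14,-0.55,0,0],[0,1.58,-6.28,-0.5625,0,0],[0,1.58,-6.43,-0.575,0,0],[0,1.58,-6.43,-0.575,0,0]],
  ],
)

```text
time: 4.97
ee_pos: [0.4397, 0.2001, 0.172]
eef_rot: [0.071, 0.864, 0.498, 0.038]
ft_force: [3.3, 3.6, -9.4]
width: 0.0146
grip_force: 55.0
```

Run:
```python
from h import *
import pickle
P=snap("wrist","scene","side");pickle.dump(P,open("P2.pkl","wb"))
s=r.read_state();print(s["ft_force"],s["ee_pos"],s["joint_positions"])
montage("pics/m2.png",[(P["wrist_i"],0,0,512),(P["side_i"],120,20,200),(P["scene_i"],250,50,220),(P["scene_i"],150,190,100)])
```

```text
[  3.1783   3.9084 -11.8235] [0.4397 0.2    0.1721] [ 0.0687  0.1375  0.0724  2.2398 -1.2071  1.1945  2.2971]
```

View pics/m2.png

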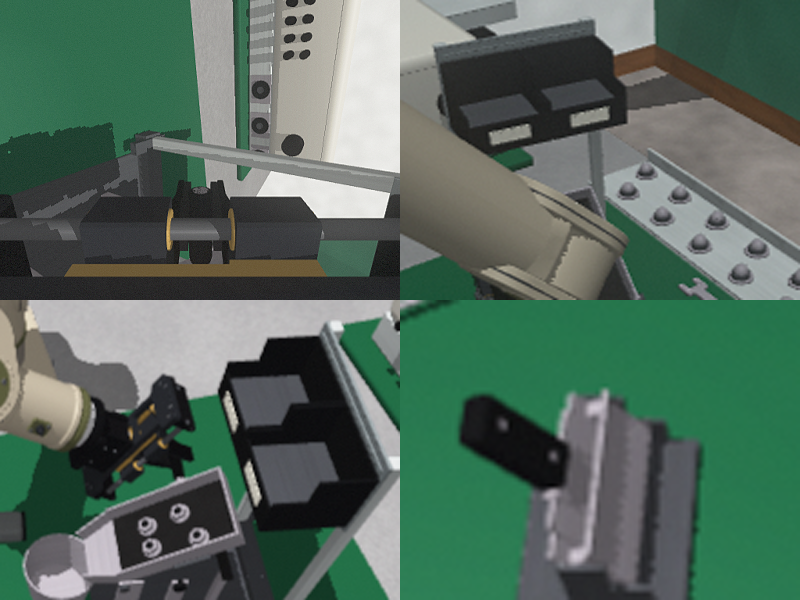

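The pictures show the tray raised, with all four nuts still on the mat at (147,524), (180,512), (152,547) and (198,541), and the gripper clear of the bins. I'll push gently once more to confirm the stop.

Request:
carry_out(
  steps=[
    [[0,0.14,-0.21,0,0,0],[0,0.27,-0.42,0,0,0],[0,0.4,-0.63,0,0,0],[0,0.4,-0.63,0,0,0],[0,0.4,-0.63,0,0,0]],
  ],
)

```text
time: 5.53
ee_pos: [0.4385, 0.1982, 0.1739]
eef_rot: [0.071, 0.866, 0.494, 0.037]
ft_force: [31.2, 37.7, -59.4]
width: 0.0143
grip_force: 54.8
```

Run:
```python
from h import *
s=r.read_state();print(s["ft_force"],s["ee_pos"])
i=lambda p:R.from_euler('z',-YAW).apply(p-H)
p0=i(np.array([.4421,.2136,.1082]))
for p in ([.4397,.2001,.172],s["ee_pos"]):
    v=i(np.array(p));print(v,np.hypot(v[1],v[2]),np.hypot(p0[1],p0[2]),np.arctan2(v[2],v[1])-np.arctan2(p0[2],p0[1]))
g=i(s["ee_pos"]+R.from_quat(s["eef_rot"]).apply([0,0,-.019]));print("grasp",g,np.hypot(g[1],g[2]),np.arctan2(g[2],g[1])-np.arctan2(12,110))
```

```text
[ 31.1853  37.6567 -59.4291] [0.4385 0.1982 0.1739]
[-0.1076  0.1028  0.057 ] 0.11755790526095336 0.1167237891499844 0.5645017810784406
[-0.1085  0.1008  0.0589] 0.11674267661055167 0.1167237891499844 0.5872747239735202
grasp [-0.1084  0.0844  0.0686] 0.10877551963775145 0.5735348869349215
```

The stop is firm: 77 N and the tray at about 0.57 rad. Now I'll relax, open and back off.

Request:
carry_out(
  steps=[
    [[0,-0.2,0.3,0,0,0],[0,-0.35,0.55,0,0,0],[0,-0.4,0.62,0,0,0]],
  ],
)

```text
time: 5.78
ee_pos: [0.4391, 0.1995, 0.1726]
eef_rot: [0.071, 0.864, 0.498, 0.038]
ft_force: [-8.1, -8.6, 1.5]
width: 0.0143
grip_force: 55.1
```

Request:
carry_out(
  steps=[
    [[0,0,0,0,0,0],[0,0,0,0,0,0],[0,0,0,0,0,0],[0,0,0,0,0,0],[0,0,0,0,0,0],[0,0,0,0,0,0]],
  ],
  hand=-0.2,
)

```text
time: 6.28
ee_pos: [0.4403, 0.2002, 0.174]
eef_rot: [0.07, 0.863, 0.498, 0.039]
ft_force: [0.1, 0.5, -0.5]
width: 0.0463
grip_force: 0.0
```

Request:
carry_out(
  steps=[
    [[0,0,-1.5,0,0,0],[0,0,-3.5,0,0,0],[0,0,-6,0,0,0],[0,0,-9,0,0,0],[0,0,-12,0,0,0],[0,0,-12,0,0,0]],
  ],
)

```text
time: 6.78
ee_pos: [0.4252, 0.0931, 0.2362]
eef_rot: [0.072, 0.863, 0.498, 0.042]
ft_force: [0.2, -0.4, -0.5]
width: 0.0523
grip_force: 0.0
```

Run:
```python
from h import *
import pickle
P=snap("scene","side");pickle.dump(P,open("P3.pkl","wb"))
s=r.read_state();print(s["ft_force"],s["ee_pos"],s["joint_positions"],s["width"])
montage("pics/m3.png",[(P["scene_i"],290,130,130),(P["side_i"],150,90,150),(P["scene_i"],150,190,100),(P["side_i"],270,220,90)])
```

```text
[ 0.1541  0.282  -0.7086] [0.4243 0.0969 0.2342] [ 0.2018  0.0678  0.195   2.1515 -1.028   1.4357  2.2434] 0.05193869276575427
```

View pics/m3.png

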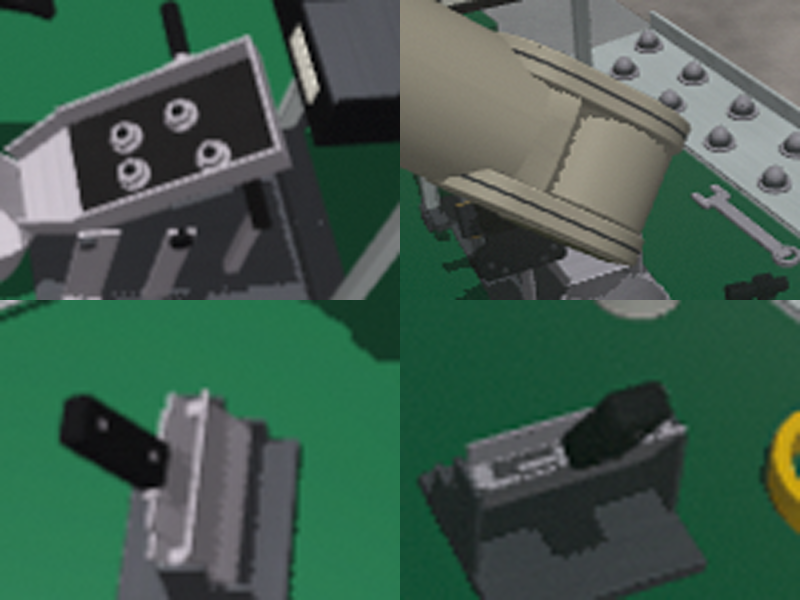

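The pictures show the tray still up, the nuts at (125,137), (180,115), (133,173) and (211,155), the handle free, and the scraper handle at (115,440) in the scene crop and (620,425) in the side crop. Next I'll move the wrist camera over the scraper.

```bash
cat >> h.py <<'E'
def lean_scr(t,yaw): # tool y along frame x, body leaning towards frame -y, tool x up the frame's +y
    c,s=np.cos(t),np.sin(t);return R.from_euler('z',yaw)*R.from_matrix(np.array([[0,c,s],[1,0,0],[0,s,-c]]).T)
E
python3 - <<'E'
from h import *
import pickle
P=pickle.load(open("P3.pkl","rb"));s,d=P["scene"],P["side"]
S=lambda x,y:np.array([150+x/4,190+y/4]);D=lambda x,y:np.array([270+x/4.444,220+y/4.444])
print("top",tri((s,S(75,120)),(d,D(245,95))))
a,b=tri((s,S(205,95)),(d,D(78,168))),tri((s,S(177,255)),(d,D(285,130)))
print("lip ends",a,b); e=b[0]-a[0]
a,b=S(205,95),S(177,255)
for z in(.06,.07):
    A,B=onz(s,a,z),onz(s,b,z);print(z,A,B,np.linalg.norm(B-A),np.arctan2((B-A)[1],(B-A)[0]))
q=lean_scr(.52,-.05);z=q.apply([0,0,1]);T=np.array([.556,-.285,.155])-.09*z
print(T,row(T,q))
E
```

```text
top (array([ 0.5602, -0.2931,  0.1579]), [1.7171195781459723, 1.7171195781457598])
lip ends (array([ 0.518 , -0.2221,  0.0723]), [4.610417214189167, 4.6104172141890185]) (array([ 0.6225, -0.26  ,  0.0683]), [8.00539301145953, 8.005393011459528])
0.06 [ 0.5084 -0.2188  0.06  ] [ 0.6145 -0.2539  0.06  ] 0.11176625171873068 -0.31985158861521834
0.07 [ 0.5138 -0.2184  0.07  ] [ 0.6187 -0.2532  0.07  ] 0.1105392894974028 -0.3198515886152186
[ 0.5538 -0.3297  0.2331] [-19.687, -20.091, -34.58, 0.469, -0.346, 1.449]
```

Run:
```python
from h import *
q=lean_scr(.52,-.32);z=q.apply([0,0,1]);T=np.array([.560,-.293,.158])-.08*z
print(T,row(T,q),row(T+[0,0,.06],q))
```

```text
[ 0.5475 -0.3307  0.2274] [-19.086, -20.687, -34.475, 0.328, -0.508, 1.64] [-19.077, -15.493, -37.479, 0.328, -0.508, 1.64]
```

Request:
carry_out(
  steps=[
    [[-6,-4,-13,0.1,-0.15,0.5],[-12,-8,-25,0.2,-0.3,1.0],[-19.1,-15.5,-37.5,0.328,-0.508,1.64],[-19.1,-15.5,-37.5,0.328,-0.508,1.64],[-19.1,-15.5,-37.5,0.328,-0.508,1.64],[-19.1,-15.5,-37.5,0.328,-0.508,1.64],[-19.1,-15.5,-37.5,0.328,-0.508,1.64],[-19.1,-15.5,-37.5,0.328,-0.508,1.64],[-19.1,-15.5,-37.5,0.328,-0.508,1.64],[-19.1,-15.5,-37.5,0.328,-0.508,1.64],[-19.1,-15.5,-37.5,0.328,-0.508,1.64],[-19.1,-20.7,-34.5,0.328,-0.508,1.64],[-19.1,-20.7,-34.5,0.328,-0.508,1.64],[-19.1,-20.7,-34.5,0.328,-0.508,1.64],[-19.1,-20.7,-34.5,0.328,-0.508,1.64],[-19.1,-20.7,-34.5,0.328,-0.508,1.64],[-19.1,-20.7,-34.5,0.328,-0.508,1.64],[-19.1,-20.7,-34.5,0.328,-0.508,1.64]],
  ],
  hand=-1,
)

```text
time: 8.38
ee_pos: [0.5476, -0.3304, 0.2271]
eef_rot: [0.782, 0.567, 0.209, -0.151]
ft_force: [0.1, -0.1, -0.3]
width: 0.0871
grip_force: 0.0
```

Run:
```python
from h import *
import pickle
P=snap("wrist","scene");pickle.dump(P,open("P4.pkl","wb"))
s=r.read_state();print(s["ee_pos"],s["joint_positions"],s["width"])
montage("pics/m4.png",[(P["wrist_i"],56,0,400),(P["scene_i"],130,150,150)])
cv2.imwrite("pics/m4.png",cv2.resize(np.hstack([P["wrist_i"][:300,56:456]]),(800,600),interpolation=cv2.INTER_CUBIC))
```

```text
[ 0.5474 -0.3306  0.2271] [ 0.3228  0.5772  0.6146  1.3183 -0.7487  1.6575  0.6448] 0.08701278211180727
```

View pics/m4.png

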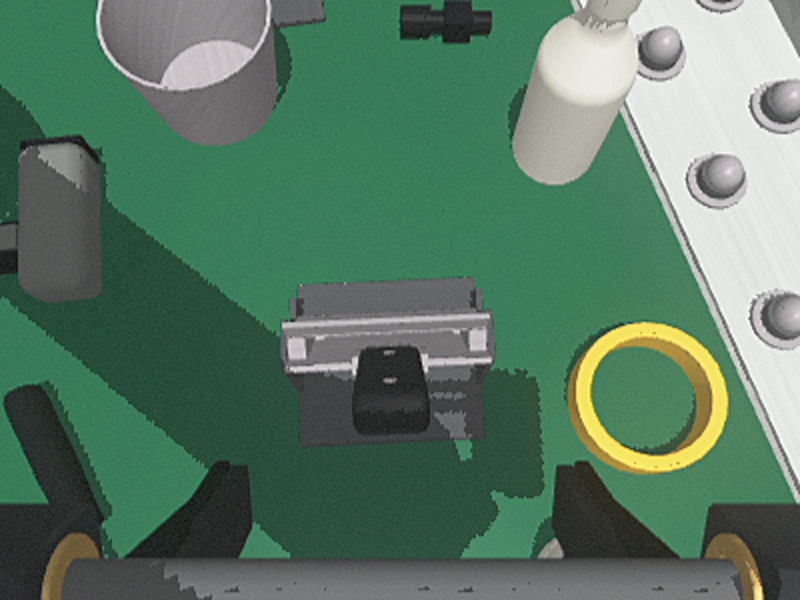

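The wrist view shows the pocket from (282,322) to (493,365), tilted slightly, and the scraper handle at (390,390), with its end face at about (391,420) and side edges at 352 and 430. It sits about 5 px left of the finger midline at 401.

Run:
```python
from h import *
import pickle
P3=pickle.load(open("P3.pkl","rb"));P=pickle.load(open("P4.pkl","rb"));s,d,w=P3["scene"],P3["side"],P["wrist"]
S=lambda x,y:np.array([150+x/4,190+y/4]);D=lambda x,y:np.array([270+x/4.444,220+y/4.444]);W=lambda x,y:np.array([56+x/2,y/2])
top,e=tri((s,S(75,120)),(d,D(245,95)),(w,W(391,420)));print("top",top,e)
a,b=[tri((s,S(*p)),(w,W(*q))) for p,q in(((205,95),(282,325)),((177,255),(493,320)))];print("front lip",a,b,np.linalg.norm(a[0]-b[0]),np.arctan2(*(b[0]-a[0])[1::-1]))
for z in (.06,.07,.08):
  for p,q in (((282,325),(493,318)),((285,371),(493,360)),((352,430),(430,430))):
    A,B=onz(w,W(*p),z),onz(w,W(*q),z);print(z,A,B,np.linalg.norm(B-A),np.arctan2((B-A)[1],(B-A)[0]))
st_=r.read_state();q=R.from_quat(st_["eef_rot"]);print("top in tool",q.inv().apply(top-st_["ee_pos"]))
# dark mask of handle in the wrist image
g=P["wrist_i"].max(2);m=((g<45)*255).astype(np.uint8);m[232:]=0;m[:165]=0;m[:,:225]=0;m[:,275:]=0
n,l,stt,c=cv2.connectedComponentsWithStats(m);k=1+stt[1:,4].argmax();print(stt[k],c[k])
for v in range(stt[k][1],stt[k][1]+stt[k][3],5):
    xs=np.where(l[v]==k)[0];print(v,xs.min(),xs.max(),g[v,(xs.min()+xs.max())//2])
for yaw in(-.28,):
  Rh=lean_scr(.521,yaw)  # tool axes: x=thickness(+y), y=width, z=down
  for n,(x,y,z) in dict(tfl=(.01,-.016,0),tfr=(.01,.016,0),tbl=(-.01,-.016,0),tbr=(-.01,.016,0),ffl=(.01,-.016,.06),ffr=(.01,.016,.06)).items(): 
    print(n,proj(w,top+Rh.apply((x,y,z))))
```

```text
top [ 0.5577 -0.2945  0.1576] [2.973286355056809, 2.831737455687581, 3.8175622857236386]
front lip (array([ 0.5178, -0.2169,  0.08  ]), [1.6934745262498216, 1.6934745262497874]) (array([ 0.6259, -0.2514,  0.0879]), [0.47706294238530544, 0.4770629423852417]) 0.11383397656712428 -0.309224412070338
0.06 [ 0.5149 -0.2082  0.06  ] [ 0.6331 -0.2425  0.06  ] 0.12308387970100737 -0.2824975788250079
0.06 [ 0.509  -0.2352  0.06  ] [ 0.6245 -0.2663  0.06  ] 0.119603930056247 -0.2628331805091326
0.06 [ 0.5353 -0.2798  0.06  ] [ 0.577  -0.2934  0.06  ] 0.04382586548909355 -0.31739934794144875
0.07 [ 0.5158 -0.2118  0.07  ] [ 0.6306 -0.2452  0.07  ] 0.11956894629004487 -0.2824975788250075
0.07 [ 0.51   -0.2381  0.07  ] [ 0.6222 -0.2683  0.07  ] 0.11618837433231025 -0.2628331805091324
0.07 [ 0.5356 -0.2814  0.07  ] [ 0.5761 -0.2947  0.07  ] 0.0425743206137924 -0.3173993479414488
0.08 [ 0.5166 -0.2155  0.08  ] [ 0.6281 -0.2478  0.08  ] 0.11605401287908239 -0.282497578825008
0.08 [ 0.511 -0.241  0.08 ] [ 0.6199 -0.2703  0.08  ] 0.11277281860837339 -0.2628331805091326
0.08 [ 0.5359 -0.283   0.08  ] [ 0.5752 -0.2959  0.08  ] 0.041322775738491385 -0.3173993479414506
top in tool [-0.002  -0.0015  0.0789]
[232 174  39  43 764] [251.2356 197.6073]
174 245 263 43
179 236 265 46
184 236 266 40
189 234 267 114
194 235 268 42
199 232 269 52
204 232 270 55
209 233 270 45
214 234 268 42
tfl [234.3093 195.5418]
tfr [274.0171 194.0908]
tbl [235.6116 218.5863]
tbr [274.3814 217.1441]
ffl [237.2167 176.66  ]
ffr [269.6104 175.4936]
```

Request:
carry_out(
  steps=[
    [[-0.1,-0.35,3,0.017,0,-0.03],[-0.1,-0.35,6,0.017,0,-0.03],[-0.1,-0.35,9,0.017,0,-0.03],[-0.1,-0.35,11,0.017,0,-0.03],[-0.1,-0.35,12.5,0.017,0,-0.03],[-0.1,-0.35,13.3,0.017,0,-0.03],[-0.1,-0.35,13.3,0.017,0,-0.03]],
  ],
)

```text
time: 9.07
ee_pos: [0.5644, -0.2658, 0.1097]
eef_rot: [0.773, 0.58, 0.205, -0.156]
ft_force: [0.1, 0.7, -0.0]
width: 0.0869
grip_force: 0.0
```

Request:
carry_out(
  steps=[
    [[0,0,0,0,0,0],[0,0,0,0,0,0],[0,0,0,0,0,0],[0,0,0,0,0,0],[0,0,0,0,0,0],[0,0,0,0,0,0],[0,0,0,0,0,0],[0,0,0,0,0,0],[0,0,0,0,0,0],[0,0,0,0,0,0],[0,0,0,0,0,0],[0,0,0,0,0,0]],
  ],
  hand=1,
  squeeze=50,
)

```text
time: 10.07
ee_pos: [0.5646, -0.267, 0.1109]
eef_rot: [0.773, 0.58, 0.205, -0.155]
ft_force: [-1.3, -0.5, 1.5]
width: 0.0315
grip_force: 49.9
```

Run:
```python
from h import *
import pickle
P=snap("wrist","scene","side");pickle.dump(P,open("P5.pkl","wb"))
s=r.read_state();pickle.dump(s,open("grasp.pkl","wb"));print(s["ee_pos"],s["eef_rot"],s["joint_positions"],s["width"],s["grip_force"],s["ft_force"],s["torque"])
montage("pics/m5.png",[(P["wrist_i"],106,60,300),(P["side_i"],270,190,120)])
```

```text
[ 0.5646 -0.267   0.1108] [ 0.773   0.58    0.2053 -0.1548] [ 0.2359  0.6157  0.5613  1.5112 -0.7796  1.4367  0.7138] 0.03202074683595041 49.854884231463075 [-1.2713 -0.7354  2.2599] [-0.2791  0.4625  0.2431]
```

View pics/m5.png

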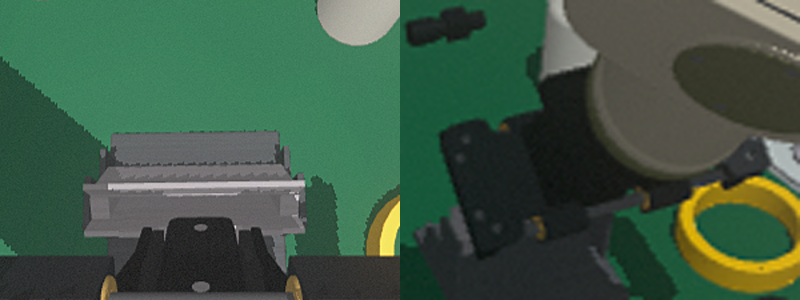

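The crop shows the fingers on both narrow sides of the handle and the pocket lip level in the view. The opening of 32 mm matches the handle width. Now I'll draw it out along its axis.

Request:
carry_out(
  steps=[
    [[0,0,-1,0,0,0],[0,0,-2.5,0,0,0],[0,0,-4.5,0,0,0],[0,0,-7,0,0,0],[0,0,-10,0,0,0],[0,0,-13,0,0,0],[0,0,-15,0,0,0]],
  ],
)

```text
time: 10.8
ee_pos: [0.5432, -0.3409, 0.2439]
eef_rot: [0.774, 0.58, 0.205, -0.153]
ft_force: [0.2, -0.4, -1.2]
width: 0.032
grip_force: 49.8
```

```bash
cat >> h.py <<'E'
TA=.57
def tr(X): # tray frame (raised) -> world
    return R.from_euler('z',YAW).apply(R.from_rotvec([TA,0,0]).apply(X))+H
E
python3 - <<'E'
from h import *
s=r.read_state();print(s["ft_force"],s["width"],s["ee_pos"])
q=lean_scr(TA,YAW)
for X in ([.004,.10,.20],[.004,.142,.156]): T=tr(np.array(X));print(T,row(T,q))
E
```

```text
[ 0.2245 -0.423  -1.1615] 0.03200681329527834 [ 0.5432 -0.3409  0.2439]
[0.529  0.0569 0.3373] [37.461, -12.536, 10.569, 0.063, 0.052, -0.102]
[0.5388 0.1152 0.323 ] [41.848, -13.244, 14.722, 0.063, 0.052, -0.102]
```

Request:
carry_out(
  steps=[
    [[4,-1.3,0,0,0,0],[8,-2.6,1,0.02,0.01,-0.03],[12,-4,2,0.03,0.02,-0.05],[16,-5.3,3,0.06,0.05,-0.1],[20,-6.6,4.5,0.063,0.052,-0.102],[24,-8,6,0.063,0.052,-0.102],[28,-9.3,7.5,0.063,0.052,-0.102],[32,-10.7,9,0.063,0.052,-0.102],[35,-11.8,10,0.063,0.052,-0.102],[37.5,-12.5,10.6,0.063,0.052,-0.102],[39.5,-12.9,12.5,0.063,0.052,-0.102],[41.8,-13.2,14.7,0.063,0.052,-0.102],[41.8,-13.2,14.7,0.063,0.052,-0.102],[41.8,-13.2,14.7,0.063,0.052,-0.102]],
  ],
)

```text
time: 11.97
ee_pos: [0.5384, 0.1181, 0.321]
eef_rot: [0.731, 0.622, 0.214, -0.184]
ft_force: [0.5, -1.1, -1.3]
width: 0.0315
grip_force: 49.8
```

Run:
```python
from h import *
import pickle
P=snap("wrist","scene","side");P["state"]=r.read_state();pickle.dump(P,open("P6.pkl","wb"))
s=P["state"];print(s["ee_pos"],s["eef_rot"],s["joint_positions"],s["width"],s["ft_force"])
montage("pics/m6.png",[(P["wrist_i"],56,0,400),(P["side_i"],140,60,160),(P["scene_i"],290,90,160),(P["scene_i"],310,120,100)])
```

```text
[0.5394 0.115  0.3215] [ 0.7323  0.6198  0.2147 -0.1828] [-0.2896  0.0544  0.3596  1.7024 -0.6019  1.3689  0.0215] 0.031771175367276534 [-0.5099 -0.6904 -1.7833]
```

View pics/m6.png

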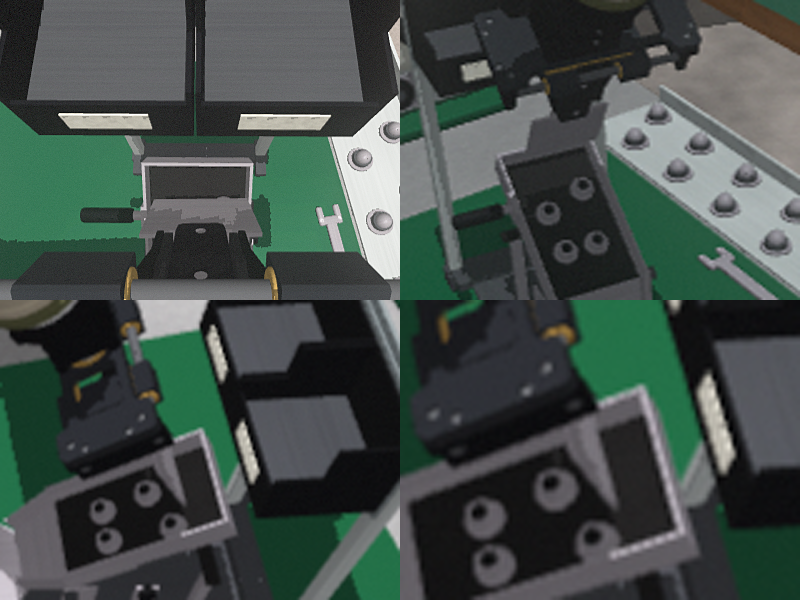

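The wrist view shows the blade's lower outline at about (150-262, 200-210) over the mat's high end, square to the tray. The scene crop shows its near lower corner at (615,510) in the lower right tile. Bins and tray are clear.

Run:
```python
from h import *
import pickle
P=pickle.load(open("P6.pkl","rb"));s=P["state"];T=s["ee_pos"];q=R.from_quat(s["eef_rot"])
def pr(im,rows,cols):
    g=cv2.cvtColor(im,cv2.COLOR_BGR2GRAY);print("      ",*["%3d"%c for c in cols])
    for v in rows: print("%3d: "%v,*["%3d"%g[v,c] for c in cols])
for n,X in {"edge-":(0,-.04,.096),"edge+":(0,.04,.096),"edge0":(0,0,.096)}.items():
    X=T+q.apply(X);print(n,[np.round(proj(P[k],X),1).tolist() for k in("wrist","side","scene")])
print("wrist");pr(P["wrist_i"],range(184,244,3),range(192,324,6))
print("side");pr(P["side_i"],range(98,128,2),range(186,228,2))
print("scene");pr(P["scene_i"],range(144,186,3),range(340,372,2))
```

```text
edge- [[212.0, 200.1], [188.8, 121.3], [356.8, 143.8]]
edge+ [[304.9, 200.4], [217.5, 114.2], [364.0, 172.3]]
edge0 [[258.4, 200.3], [203.3, 117.7], [360.3, 157.7]]
wrist
       192 198 204 210 216 222 228 234 240 246 252 258 264 270 276 282 288 294 300 306 312 318
184:  103 153  98  59  55  63  60  62  58  61  59  61  63  58  55  59  55  56  57 202 101 106
187:  104 143  95  57  54  53  57  62  50  61  59  56  58  60  56  53  57  55  57 204 103 101
190:  107 123  94  61  55  56  58  61  61  60  54  63  64  61  55  57  61  61  52 200 102  99
193:  100 114  93  61  62  63  63  61  59  64  52  60  52  58  60  60  57  63  52 200 102 105
196:  103  91  96  62  59  51  44  46  38  49  38  46  32  42  57  71  42  43  52 201 103  63
199:   61  43  92 102 115 113 111 114 114 112 115 115 114 114 121 121 120 128 119 202  81  67
202:   61  64  92 126 125 121 120 121 122 118 120 121 122 122 124 121 124 122 122 208  65  62
205:   66 111  93 125 123 122 119 124 119 121 121 118 125 119 114 118 120 121 117 115  65  63
208:  100 199  93 103 119 124 123 125 122 119 119 122 121 122 120 122 121 126 125 
[... 2848 characters left out ...]

156:   80  92  93  93  75  56  98  91 117 118  70  34  34  35  36  35
159:   75  47  19  19  31  26  46  94  96 117 105  35  37  36  36  37
162:   19  19  19  46  71  54  26  27  85  95 116  55  36  36  34  35
165:   18  20  70  15  14  83  93  33  27  82 108  99  34  36  37  37
168:   18  19  83  82  87  94  96  48  19  19  79 108  35  36  36  37
171:   19  20  28  84  95  89  33  18  21  18  20  54  57  35  34  35
174:   19  20  19  20  19  21  20  19  18  20  18  22  35  35  35  37
177:   19  19  19  17  19  17  20  35  68  42  85  93  46  35  35  36
180:   19  18  19  18  18  21  19  72  46  29  85  95  85  36  55 107
183:   19  19  19  18  19  17  18  56  90  91  94 130 151 146 102  94
```

```bash
cat >> h.py <<'E'
def edge(L=.096):
    s=r.read_state();q=R.from_quat(s["eef_rot"]);i=lambda X:R.from_rotvec([-TA,0,0]).apply(R.from_euler('z',-YAW).apply(X-H))*1e3
    print("edge -,0,+ in tray mm",[np.round(i(s["ee_pos"]+q.apply([0,y,L])),1).tolist() for y in(-.04,0,.04)],"F",s["ft_force"],"Ftray",R.from_rotvec([-TA,0,0]).apply(R.from_euler('z',-YAW).apply(s["ft_force"])),"t",s["time"],"w",s["width"])
E
python3 - <<'E'
from h import *
edge()
E
```

```text
edge -,0,+ in tray mm [[-35.4, 141.4, 58.9], [4.6, 141.3, 58.8], [44.6, 141.3, 58.8]] F [-0.5099 -0.6904 -1.7833] Ftray [-0.3895 -1.6062 -1.0887] t 12.1167 w 0.031771175367276534
```

Request:
carry_out(
  steps=[
    [[0,0,1.5,0,0,0],[0,0,3,0,0,0],[0,0,4.2,0,0,0],[0,0,5,0,0,0],[0,0,5.3,0,0,0],[0,0,5.3,0,0,0],[0,0,5.3,0,0,0]],
  ],
)

```text
time: 12.7
ee_pos: [0.544, 0.1445, 0.2771]
eef_rot: [0.732, 0.62, 0.215, -0.183]
ft_force: [0.1, -0.0, -1.2]
width: 0.032
grip_force: 49.8
```

Run:
```python
from h import *
edge()
P=snap("wrist","scene","side")
def pr(im,rows,cols):
    g=cv2.cvtColor(im,cv2.COLOR_BGR2GRAY);print("      ",*["%3d"%c for c in cols])
    for v in rows: print("%3d: "%v,*["%3d"%g[v,c] for c in cols])
s=r.read_state();T=s["ee_pos"];q=R.from_quat(s["eef_rot"])
for n,X in {"edge-":(0,-.04,.096),"edge+":(0,.04,.096)}.items():
    X=T+q.apply(X);print(n,[np.round(proj(P[k],X),1).tolist() for k in("wrist","side","scene")])
pr(P["wrist_i"],range(170,214,2),list(range(192,216,3))+list(range(292,318,2)))
print("side");pr(P["side_i"],range(118,146,2),range(186,230,2))
cv2.imwrite("pics/w7.png",P["wrist_i"]);cv2.imwrite("pics/s7.png",P["side_i"]);cv2.imwrite("pics/c7.png",P["scene_i"])
```

```text
edge -,0,+ in tray mm [[-35.9, 142.5, 5.4], [4.1, 142.5, 5.4], [44.1, 142.5, 5.3]] F [ 0.0639 -0.0271 -1.1908] Ftray [ 0.0675 -0.6563 -0.9938] t 12.7 w 0.03196365045234114
edge- [[210.1, 197.1], [186.6, 130.4], [364.8, 154.0]]
edge+ [[302.7, 197.0], [214.2, 123.4], [372.2, 181.7]]
       192 195 198 201 204 207 210 213 292 294 296 298 300 302 304 306 308 310 312 314 316
170:  123 124 121 126 124 124 124 121 118 118 122 121 121 122 121 122 121 118 125  63  92
172:  119 121 121 121 120 121 118 120 122 119 119 121 124 120 124 119 123 118 123 125  88
174:  107  96 110 111 107 110  90 112 111 111 111 116 111 114 117 115 114 114 116 115 115
176:  203 201 201 202 199 203 202 195 190 189 193 190 189 192 191 190 192 192 190 188 193
178:  187 183 178 177 176 178 177 181 205 209 209 209 209 209 209 205 208 203 203 194 203
180:   93  49  48  47  52  46  49  48  45  41  47  38  40  43  50  44  67 100  89 202 209
182:   98  57  56  62  58  63  55  58  63  59  60  63  63  63  64  61  85 100  88 207 209
184:   96  40  58  61  58  59  59  57  60  61  61  68  64  63  62  58  91 100  87 204 215
186:   
[... 1968 characters left out ...]
32  30  29  29  30  49  72  76  69  68  70
132:   41  42  39  28  32  29  32  31  32  30  31  35  78  34  56  62  30  75  74  73  69  70
134:   39  36  33  29  28  28  31  30  27  29  31  68  75  25  29  78  31  56  72  77  68  68
136:   37  30  32  30  30  31  32  31  33  29  30  61  72  77  79  72  30  35  72  74  69  67
138:   53  28  30  31  30  31  28  28  32  30  29  35  82  76  82  70  31  29  58  73  79  69
140:   72  27  31  30  30  27  49  37  30  30  29  30  32  44  33  31  29  32  36  71  76  68
142:   81  46  30  29  33  81  39  37  75  26  29  30  26  29  27  29  30  33  29  74  72  73
144:   78  71  27  29  51  77  20  22  81  35  30  30  31  31  31  30  33  31  33  44  70  78
```

Request:
carry_out(
  steps=[
    [[0,0,0.1,0,0,0],[0,0,0.2,0,0,0],[0,0,0.2,0,0,0],[0,0,0.2,0,0,0]],
  ],
)

```text
time: 13.18
ee_pos: [0.5438, 0.1461, 0.2749]
eef_rot: [0.732, 0.621, 0.214, -0.183]
ft_force: [-0.1, -0.0, -1.8]
width: 0.0316
grip_force: 49.8
```

Run:
```python
from h import *
edge()
```

```text
edge -,0,+ in tray mm [[-36.3, 142.6, 2.8], [3.7, 142.6, 2.7], [43.7, 142.6, 2.6]] F [-0.1089 -0.0326 -1.8312] Ftray [-0.1021 -1.0303 -1.5147] t 13.1833 w 0.03156000282218312
```

Request:
carry_out(
  steps=[
    [[-0.3,0,0,0,0,0],[-0.8,0,0,0,0,0],[-1.4,0,0,0,0,0],[-2,0,0,0,0,0],[-2.6,0,0,0,0,0],[-3.2,0,0,0,0,0],[-3.8,0,0,0,0,0],[-4.4,0,0,0,0,0],[-5,0,0,0,0,0],[-5.6,0,0,0,0,0],[-6.2,0,0,0,0,0],[-6.8,0,0,0,0,0],[-7.4,0,0,0,0,0],[-8,0,0,0,0,0],[-8.6,0,0,0,0,0],[-9.2,0,0,0,0,0],[-9.8,0,0,0,0,0],[-9.8,0,0,0,0,0]],
  ],
)

```text
time: 14.68
ee_pos: [0.5301, 0.0635, 0.2211]
eef_rot: [0.732, 0.62, 0.214, -0.183]
ft_force: [0.4, -0.3, -1.2]
width: 0.0317
grip_force: 49.8
```

Run:
```python
from h import *
edge()
P=snap("wrist","scene","side")
w=P["wrist_i"];cv2.imwrite("pics/w8.png",w);cv2.imwrite("pics/s8.png",P["side_i"]);cv2.imwrite("pics/c8.png",P["scene_i"])
# steel-coloured blobs on the dark mat, above the blade (uphill) in the wrist view
for n,i in (("wrist",w),("side",P["side_i"]),("scene",P["scene_i"])):
    p=P[n];poly=np.array([proj(p,tr(np.array([x,y,.002]))) for x,y in((-.048,.01),(.048,.01),(.048,.16),(-.048,.16))]).astype(np.int32)
    m=np.zeros(i.shape[:2],np.uint8);cv2.fillPoly(m,[poly],255);g=cv2.cvtColor(i,cv2.COLOR_BGR2GRAY)
    b=((g>70)&(m>0)).astype(np.uint8);N,l,st_,c=cv2.connectedComponentsWithStats(b);print(n,poly.tolist(),[(st_[k].tolist()) for k in range(1,N) if st_[k][4]>15])
```

```text
edge -,0,+ in tray mm [[-36.3, 43.0, 2.7], [3.7, 43.0, 2.5], [43.7, 42.9, 2.4]] F [ 0.3752 -0.3202 -1.1575] Ftray [ 0.4227 -0.8387 -0.8373] t 14.6833 w 0.03169952529452959
wrist [[198, 231], [305, 231], [314, 49], [187, 49]] [[198, 197, 109, 35, 3019], [252, 228, 10, 4, 33]]
side [[199, 175], [232, 165], [213, 118], [179, 126]] [[179, 125, 22, 51, 137], [203, 150, 10, 6, 22], [219, 155, 10, 15, 57], [204, 162, 10, 11, 54]]
scene [[315, 169], [321, 201], [380, 181], [371, 148]] [[317, 148, 64, 54, 605]]
```

Request:
carry_out(
  steps=[
    [[-0.4,0,0,0,0,0],[-0.9,0,0,0,0,0],[-1.5,-0.05,0,0,0,0],[-2.1,-0.1,0,0,0,0],[-2.7,-0.15,0,0,0,0],[-3.3,-0.2,0,0,0,0],[-3.9,-0.25,0,0,0,0],[-4.5,-0.3,0,0,0,0],[-5.1,-0.35,0,0,0,0],[-5.6,-0.35,0,0,0,0],[-5.6,-0.35,0,0,0,0],[-5.6,-0.35,0,0,0,0],[-5.6,-0.35,0,0,0,0]],
  ],
)

```text
time: 15.92
ee_pos: [0.519, 0.0191, 0.1913]
eef_rot: [0.732, 0.621, 0.214, -0.184]
ft_force: [0.4, -0.0, -2.2]
width: 0.0315
grip_force: 49.8
```

Run:
```python
from h import *
edge()
P=snap("wrist","scene","side")
for k,n in(("w","wrist"),("s","side"),("c","scene")): cv2.imwrite(f"pics/{k}9.png",P[n+"_i"])
p,i=P["wrist"],P["wrist_i"];poly=np.array([proj(p,tr(np.array([x,y,.002]))) for x,y in((-.048,0.0),(.048,0.0),(.048,.16),(-.048,.16))]).astype(np.int32)
m=np.zeros(i.shape[:2],np.uint8);cv2.fillPoly(m,[poly],255);g=cv2.cvtColor(i,cv2.COLOR_BGR2GRAY)
N,l,st_,c=cv2.connectedComponentsWithStats(((g>75)&(m>0)).astype(np.uint8));print(poly.tolist(),[st_[k].tolist() for k in range(1,N) if st_[k][4]>15])
# cup region
for n in("scene","side"):
    print(n,"cup rim/spout tip",proj(P[n],tr(np.array([0,-.05,0]))),proj(P[n],np.array([.498,.01,.075])))
```

```text
edge -,0,+ in tray mm [[-40.0, -11.4, 2.2], [0.0, -11.4, 2.1], [40.0, -11.4, 2.0]] F [ 0.4497 -0.0246 -2.2483] Ftray [ 0.4477 -1.1715 -1.9197] t 15.9167 w 0.03152069449711004
[[200, 184], [312, 184], [324, -35], [187, -35]] []
scene cup rim/spout tip [297.9157 192.903 ] [284.3196 190.0146]
side cup rim/spout tip [224.3908 191.3909] [222.9911 204.7354]
```

Run:
```python
from h import *
import pickle
g=pickle.load(open("grasp.pkl","rb"));q=R.from_quat(g["eef_rot"]);z=q.apply([0,0,1])
print(row(np.array([.53,-.14,.27]),q)); P=g["ee_pos"]-.11*z;print(P,row(P,q))
print("cup in wrist?",)
```

```text
[-8.816, 3.63, -15.007, -0.063, -0.052, 0.102]
[ 0.5495 -0.3195  0.2063] [-26.883, 8.474, -19.079, -0.063, -0.052, 0.102]
cup in wrist?
```

Request:
carry_out(
  steps=[
    [[0,0,-2,0,0,0],[0,0,-5,0,0,0],[-1,0.3,-9,0,0,0],[-4,1.5,-12.5,-0.03,-0.02,0.05],[-7,2.7,-15,-0.063,-0.052,0.102],[-8.8,3.6,-15,-0.063,-0.052,0.102],[-8.8,3.6,-15,-0.063,-0.052,0.102],[-8.8,3.6,-15,-0.063,-0.052,0.102],[-8.8,3.6,-15,-0.063,-0.052,0.102]],
  ],
)

```text
time: 16.82
ee_pos: [0.5296, -0.1392, 0.2698]
eef_rot: [0.773, 0.58, 0.205, -0.155]
ft_force: [0.2, -0.0, -1.8]
width: 0.0315
grip_force: 49.8
```

Run:
```python
from h import *
P=snap("wrist","scene","side");s=r.read_state();print(s["time"],s["ee_pos"],s["width"])
w=P["wrist"];c=proj(w,np.array([.498,.01,.04]));print(c)
x0,y0=int(np.clip(c[0]-110,0,292)),int(np.clip(c[1]-80,0,219))
montage("pics/m10.png",[(P["wrist_i"],x0,y0,220),(P["side_i"],150,80,160),(P["scene_i"],250,100,160),(P["wrist_i"],0,0,512)])
```

```text
16.9667 [ 0.5296 -0.1389  0.2702] 0.031584064036444405
[204.6004 156.6997]
```

View pics/m10.png

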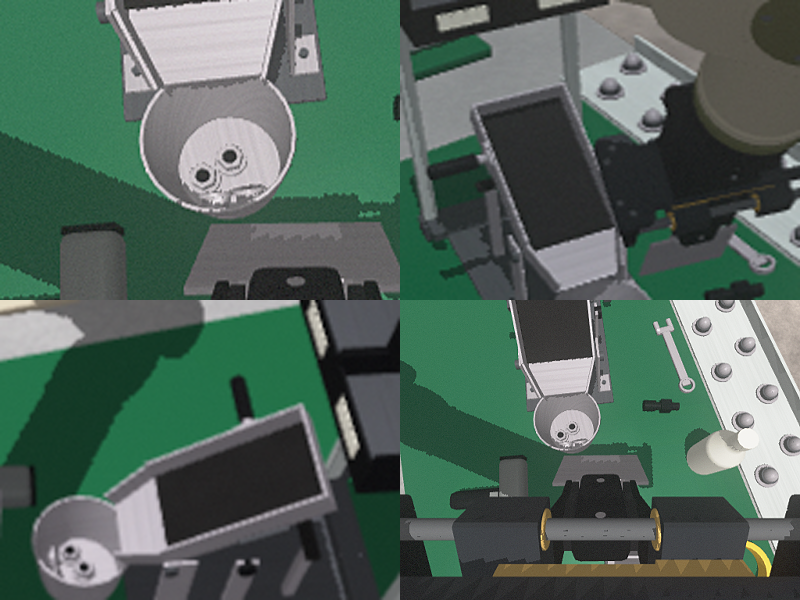

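All views show the mat and spout empty and the nuts in the cup: two flat at (203,177) and (229,157), and two against its near wall at (225,197). The tray is still up and the cup stands under the spout. Now the scraper goes back.

Run:
```python
from h import *
import pickle
g=pickle.load(open("grasp.pkl","rb"));q=R.from_quat(g["eef_rot"])
print(row(g["ee_pos"]+q.apply([.0025,0,-.11]),q),row(g["ee_pos"]+q.apply([.0025,0,-.13]),q))
```

```text
[-17.499, 6.928, -2.822, -0.001, -0.0, 0.002] [-17.498, 6.926, -4.822, -0.001, -0.0, 0.002]
```

Request:
carry_out(
  steps=[
    [[-3.5,1.4,-1.5,0,0,0],[-7,2.8,-3,0,0,0],[-10.5,4.2,-4.8,0,0,0],[-14,5.6,-4.8,0,0,0],[-16.5,6.5,-4.8,0,0,0],[-17.5,6.9,-4.8,0,0,0],[-17.5,6.9,-3.8,0,0,0],[-17.5,6.9,-2.8,0,0,0],[-17.5,6.9,-2.8,0,0,0],[-17.5,6.9,-2.8,0,0,0]],
  ],
)

```text
time: 17.8
ee_pos: [0.5502, -0.3161, 0.2077]
eef_rot: [0.772, 0.581, 0.206, -0.155]
ft_force: [1.1, 0.4, -1.2]
width: 0.0314
grip_force: 49.8
```

Run:
```python
from h import *
import pickle
g=pickle.load(open("grasp.pkl","rb"));q=R.from_quat(g["eef_rot"]);print(row(g["ee_pos"]+q.apply([.0025,0,0]),q))
P=snap("wrist");w,i=P["wrist"],P["wrist_i"];s=r.read_state();T=s["ee_pos"];Q=R.from_quat(s["eef_rot"])
print("edge now px",[proj(w,T+Q.apply([0,y,.096])) for y in(-.04,.04)])
gry=cv2.cvtColor(i,cv2.COLOR_BGR2GRAY);cols=list(range(196,326,5));print("      ",*["%3d"%c for c in cols])
for v in range(150,216,3): print("%3d: "%v,*["%3d"%gry[v,c] for c in cols])
z=g["ee_pos"]+q.apply([0,0,.096]);print("seat edge px",[proj(w,g["ee_pos"]+q.apply([x,y,d])) for x in(0,.009) for y in (-.046,.046) for d in(.096-.062,.096-.044)])
```

```text
[-0.133, 0.035, 10.948, -0.001, -0.001, 0.003]
edge now px [array([210.3831, 198.0515]), array([303.0747, 197.9655])]
       196 201 206 211 216 221 226 231 236 241 246 251 256 261 266 271 276 281 286 291 296 301 306 311 316 321
150:  105 106 108 104 105 102  99 100  99 104 104 103 103  99 103 102 106 105 101 104 101 105 105 104  98 100
153:  104 102  89 100  97 103 101 103 103 107 104 104 105 106 107 106 106 107 103 100 105  68 102  99 101 103
156:  102 102  55 103  98  95 103 105  98  97 100 100  98 102 103 108 106 101 106 104  99  62 102 102  96 101
159:  103 103  53 107 104 101 102 102 102 102 102 101  98  99  99 102 102 109 101 104 103  48 105 104 102 107
162:  106 107  52  99  93 101 100  93  97 116 115 116 117 114 117 108 112 116 117 114 111  70 105 103 107 104
165:   62  88 122 116 115 116 118 113  98 112 110 107 109 109 104 109  93 127 127 107 112 134 106  98 106 105
168:   61 195 195 195 196 192 196 192 198 194 192 197 197 197 197 181 181 183 170 170 170 170 162 103 103 103
171:   63 121 124 125 124 125 126 124 121 122 128 123 123 121 122 121 121 122 122 118 127 123 124 103
[... 1092 characters left out ...]
  63  71  70  71
204:   70  69  61 101 101 100 104 100 118 103 117 106 115 116 113 118 121 101  99 103 105 101  68  68  66  72
207:   65  64  88 102 101  97 100 100  97  97  96  99  99 118  95 106 102 107 100 101 102  99 104  65  70  68
210:   65  70 102 100 100 101 101 105  97  98  99 102 103 102  99  97 100  99  98  93 101 100 102  66  67  69
213:   65  62  99  98 103  99  99 102  99 103  99  96 100 102 100  99  97 104  99 102 100  95  98  69  66  70
seat edge px [array([211.396 , 185.9366]), array([213.7112, 181.2131]), array([302.2271, 186.0608]), array([299.8968, 181.331 ]), array([211.0162, 177.3296]), array([213.37 , 173.011]), array([302.635 , 177.4552]), array([300.2646, 173.1303])]
```

Request:
carry_out(
  steps=[
    [[-0.1,-0.1,1.2,0,0,0],[-0.1,-0.1,2.4,0,0,0],[-0.1,-0.1,3.6,0,0,0],[-0.1,-0.1,4.6,0,0,0],[-0.1,-0.1,5.4,0,0,0],[-0.1,-0.1,6.2,0,0,0],[-0.1,-0.1,7,0,0,0],[-0.1,-0.1,7,0,0,0]],
  ],
)

```text
time: 18.52
ee_pos: [0.5579, -0.2842, 0.1444]
eef_rot: [0.773, 0.58, 0.205, -0.156]
ft_force: [0.0, 0.2, -1.9]
width: 0.0319
grip_force: 49.8
```

Run:
```python
from h import *
P=snap("wrist");i=P["wrist_i"];s=r.read_state();cv2.imwrite("pics/w11.png",i)
import pickle
g=pickle.load(open("grasp.pkl","rb"));q=R.from_quat(g["eef_rot"]);print(row(g["ee_pos"]+q.apply([.0025,0,0]),q),s["ft_force"])
print("edge if unhidden",[proj(P["wrist"],s["ee_pos"]+R.from_quat(s["eef_rot"]).apply([0,y,.096])) for y in(-.04,.04)])
a=cv2.imread("pics/w11.png",0)
cols=list(range(190,326,6));print("      ",*["%3d"%c for c in cols])
for v in range(160,226,3): print("%3d: "%v,*["%3d"%a[v,c] for c in cols])
```

```text
[0.202, 0.154, 3.939, -0.001, -0.0, -0.0] [ 0.0959  0.2722 -1.7319]
edge if unhidden [array([210.3695, 197.8696]), array([303.1675, 197.763 ])]
       190 196 202 208 214 220 226 232 238 244 250 256 262 268 274 280 286 292 298 304 310 316 322
160:  105 106 104 107 106 103 106 103 107 100 104 105 103 102 104 103 108 101 104  98  75  95 102
163:  106  88 102 102 101 107 102  97 102 102  97 101 105 106 102 103 110 105 101 107  65  96 105
166:  110  53 103  96  98  99 102 102 103 101 104  98 103 102 104 103 106 101 102 102  63 102 103
169:   65  60 105 107 100 103  99  99 104 103  97  97 102 104 106 100 103 102 102 105  66 107 104
172:   64  50 106 102 104 102  98  98 102 106 105  93 103 100  77 107 103 103  70  74  52 105 104
175:   68  51 111 113 113 106 112 117 120 115 114 115 119 118 118 118 114 119 115 116 117  76 105
178:   69 121 118 117 118 121 118 116 118 121 119 120 117 113 120 117 116 102 122 121 120  59 103
181:   69  97 110 126  91  97 104  97  92  91  96  94  90  91  89 108 109 107 132 129 150 158 157
184:  186 192 193 193 192 195 191 192 190 190 191 191 190 190 192 195 194
[... 598 characters left out ...]
01 117 101  65
205:  112 116 103 101  96 101  99  97 118 106 101 118 116 118 117 102  96 103 103 102 100  97  59
208:   96  98  99 101 101 101 101  98  99 100 100 101  97 101  98 104 100 104 104 101  96 105 100
211:  100  99 100 100 100  99  99 101 101 105  97 101 102  99 104 101 100  99  98 100 106 107 108
214:  115 112 119 100 102 104 103 101  97 103 101 100 100  98 102  95  95 100 101  99 115 123 121
217:   77  79  98  96  96  96  95  96  96 100  99  95  98  98  97 103 102  98 102  97 101  57  68
220:   69  63 100 100 101  98 104 102 103 102  99  98  99 100  98  97  97  96  94 102 102 102  70
223:   61  64  93  96  95  95 101 102  62  57  49  56  48  37  54 103 102  96 101 102 100 106  65
```

Request:
carry_out(
  steps=[
    [[0.1,0,0.7,0,0,0],[0.1,0,1.4,0,0,0],[0.1,0,2.1,0,0,0],[0.1,0,2.7,0,0,0],[0.1,0,3.2,0,0,0],[0.1,0,3.6,0,0,0],[0.1,0,3.8,0,0,0],[0.1,0,3.8,0,0,0]],
  ],
)

```text
time: 19.23
ee_pos: [0.5634, -0.2663, 0.1131]
eef_rot: [0.773, 0.58, 0.205, -0.155]
ft_force: [-1.0, 0.1, -2.2]
width: 0.0313
grip_force: 49.8
```

Request:
carry_out(
  steps=[
    [[0,0,0.1,0,0,0],[0,0,0.2,0,0,0],[0,0,0.25,0,0,0],[0,0,0.25,0,0,0]],
  ],
)

```text
time: 19.57
ee_pos: [0.5638, -0.2657, 0.1116]
eef_rot: [0.773, 0.58, 0.205, -0.155]
ft_force: [0.4, -0.8, -2.2]
width: 0.0315
grip_force: 49.8
```

Request:
carry_out(
  steps=[
    [[0,0,0,0,0,0],[0,0,0,0,0,0],[0,0,0,0,0,0],[0,0,0,0,0,0],[0,0,0,0,0,0],[0,0,0,0,0,0],[0,0,0,0,0,0],[0,0,0,0,0,0],[0,0,0,0,0,0],[0,0,0,0,0,0]],
  ],
  hand=-1,
)

```text
time: 20.4
ee_pos: [0.5637, -0.2655, 0.1114]
eef_rot: [0.773, 0.58, 0.205, -0.155]
ft_force: [0.4, -1.5, 0.1]
width: 0.0849
grip_force: 0.0
```

Request:
carry_out(
  steps=[
    [[0,0,-1.5,0,0,0],[0,0,-4,0,0,0],[0,0,-7,0,0,0],[0,0,-10,0,0,0],[0,0,-13.3,0,0,0],[0,0,-13.3,0,0,0],[0,0,-13.3,0,0,0],[0,0,-13.3,0,0,0]],
  ],
)

```text
time: 21.07
ee_pos: [0.5455, -0.3286, 0.2262]
eef_rot: [0.773, 0.58, 0.205, -0.155]
ft_force: [-0.8, 0.6, -0.2]
width: 0.0869
grip_force: 0.0
```

Run:
```python
from h import *
import pickle
P=snap("wrist","scene","side");s=r.read_state();print(s["time"],s["ee_pos"],s["width"],s["ft_force"]);pickle.dump(P,open("P12.pkl","wb"))
Q=pickle.load(open("P4.pkl","rb"));P3=pickle.load(open("P3.pkl","rb"))
# handle blob now, against its place at the start
def blob(im):
    g=im.max(2);m=((g<48)*255).astype(np.uint8);m[232:]=0;m[:155]=0;m[:,:215]=0;m[:,290:]=0
    n,l,st_,c=cv2.connectedComponentsWithStats(m);k=1+st_[1:,4].argmax();return st_[k].tolist(),c[k]
print("wrist handle then/now",blob(Q["wrist_i"]),blob(P["wrist_i"]))
top=np.array([.5577,-.2945,.1576]);print("same point px then/now",proj(Q["wrist"],top),proj(P["wrist"],top))
# cup and other things: differences between first and last fixed views
for n in("scene","side"):
    a=cv2.imread(f"pics/{n}0.png");b=P[n+"_i"];d=(cv2.absdiff(a,b).max(2)>60).astype(np.uint8);d=cv2.morphologyEx(d,cv2.MORPH_OPEN,np.ones((3,3)))
    N,l,st_,c=cv2.connectedComponentsWithStats(d);print(n,[st_[k].tolist() for k in range(1,N) if st_[k][4]>30])
```

```text
21.2167 [ 0.5455 -0.3278  0.2256] 0.08701461023892769 [0.8173 0.4565 0.4758]
wrist handle then/now ([232, 174, 39, 44, 1030], array([250.8631, 196.032 ])) ([238, 174, 39, 45, 1079], array([256.7868, 197.1455]))
same point px then/now [254.5557 206.4407] [259.3684 207.5448]
scene [[0, 0, 101, 43, 2468], [204, 0, 9, 15, 84], [213, 0, 12, 27, 150], [262, 0, 61, 20, 932], [75, 6, 39, 35, 473], [263, 23, 108, 180, 5054], [303, 39, 46, 17, 418], [61, 41, 35, 10, 182], [0, 48, 15, 7, 72], [0, 50, 153, 178, 9645], [251, 97, 10, 7, 52], [254, 105, 30, 17, 310], [341, 142, 36, 24, 386], [344, 147, 11, 9, 74], [227, 167, 32, 11, 271], [370, 179, 7, 8, 40], [340, 182, 29, 15, 174], [380, 186, 7, 11, 53], [322, 194, 10, 8, 49], [369, 195, 9, 7, 49], [177, 198, 47, 23, 503], [299, 222, 25, 10, 167], [138, 224, 59, 56, 1625]]
side [[0, 0, 19, 31, 399], [30, 0, 217, 86, 6801], [177, 19, 8, 8, 43], [164, 30, 319, 136, 14444], [140, 48, 16, 29, 317], [0, 60, 7, 26, 116], [166, 85, 17, 7, 75], [28, 100, 9, 17, 86], [41, 105, 8, 9, 48], [280, 115, 8, 9, 52], [227, 116, 27, 26, 331], [183, 118, 32, 14, 172], [263, 121, 14, 10, 96], [286, 131, 13, 9, 62], [0, 135, 49, 19, 393], [33, 142, 36, 82, 898], [417, 145, 55, 31, 367], [392, 163, 75, 38, 1887], [228, 172, 8, 8, 49], [313, 177, 99, 55, 2956], [205, 181, 8, 9, 42], [213, 185, 24, 11, 123], [77, 224, 6, 7, 32], [63, 232, 31, 28, 327], [61, 239, 10, 14, 77], [71, 284, 12, 12, 94]]
```

```bash
python3 -c "
from bench import r
print(r.close_job())"
```

```text
the job is handed in; nothing more can be done
None
```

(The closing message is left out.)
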